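# Unclip the clogged dust filter

## Task

The brown filter in the green dust box is clogged: pinch its two orange tabs together to unclip it, lift it out and stand it upright in the shallow wooden tray, keeping the tabs pinched until it is down on the tray floor. Leave the clean white filter clipped in its bay.

Things in the scene. Friction and masses are not known exactly. Their poses are not given: they have to be found in the camera images.
- brown_filter_mid (a point): Centre of the clogged cartridge, 46 mm above its underside: black plastic, brown pleats on top, 72 mm long (own y), 92 mm high (z, up), core 34 mm thick (x), 0.16 to 0.31 kg. Its orange tabs are on its -x and +x sides: 64 mm over their pads at rest, 48 mm pressed in. Pad middles lie 27 mm above this point. Pinch along x from above with 15 to 30 N; this also holds it for carrying.
- white_filter_mid (a point): Centre (46 mm above its underside) of the clean cartridge: same shape and orange tabs but white pleats on top, clipped in the other bay. It stays there.
- dust_box: Fixed green box, 200 mm (x) by 300 mm (y), flat deck 60 mm up; origin under its centre. Bays at y = -65 and +65 mm hold the two filters in either order, same yaw as the box, 48 mm deep. Tab barbs catch under the deck until both tabs are in by 5 mm; then a filter lifts straight up with 3 mm of play. Nothing but the filters stands above the deck.
- tray: Fixed empty brown wooden tray, 220 mm (x) by 200 mm (y), walls 6 mm thick, 30 mm high. Origin at the centre of its underside, z up; inner floor 6 mm above it.
- brown_filter_tab_front (a joint): Travel (m) of the brown filter's tab on its -x side: 0 at rest, 0.008 pressed fully in towards the filter's middle (about 7 N; springs back). Its ribbed pad is 28 mm wide (y) and 36 mm high, from 9 to 45 mm above the filter's centre; its foot is 7 mm above the deck when clipped in.
- brown_filter_tab_rear (a joint): The same for the tab on its +x side: 0 at rest, 0.008 pressed fully in.

How it is judged:
On the way, in this order (a step that is already met when the one before it is completed fails the run):
1. both tabs of the brown filter pinched in (5 mm or more) while it still sits in its bay (value of joint each of brown_filter_tab_front, brown_filter_tab_rear above 0.005 m and height (world z) of brown_filter_mid below 0.068 m), for 0.1 s.
2. the brown filter lifted clear of the dust box (height (world z) of brown_filter_mid above 0.112 m), for 0.1 s.
3. the brown filter down on the tray floor (within 12 mm) with both tabs still pinched (x of brown_filter_mid in the frame of tray between -0.09 and 0.09 m and y of brown_filter_mid in the frame of tray between -0.08 and 0.08 m and z of brown_filter_mid in the frame of tray below 0.064 m and value of joint each of brown_filter_tab_front, brown_filter_tab_rear above 0.003 m), for 0.1 s.
At the end, for the whole second after the job is handed in: Brown filter upright (10 degrees) on the tray floor, centre within 90 mm (tray x) and 80 mm (tray y) of the tray's centre, tabs sprung out (under 2 mm in); white filter seated in its bay (moved under 12 mm, tilted under 7 degrees) (x of brown_filter_mid in the frame of tray between -0.09 and 0.09 m and y of brown_filter_mid in the frame of tray between -0.08 and 0.08 m and z of brown_filter_mid in the frame of tray between 0.046 and 0.058 m and angle between brown_filter_mid's own z axis and vertical below 0.17 rad and value of joint each of brown_filter_tab_front, brown_filter_tab_rear below 0.002 m and distance of white_filter_mid from where it was at the start of the episode below 0.012 m and angle between white_filter_mid's own z axis and vertical below 0.12 rad); the robot touches nothing.
It fails at once if the white filter pulled up or out of its bay (moved 15 mm or more) (distance of white_filter_mid from where it was at the start of the episode above 0.015 m).
It also fails if it takes over 43 s, if anything falls off the work surface, if the arm or the gripper's body presses on something with over 40 N, if the wrist force passes 120 N, or if a joint passes its speed limit or range.

## Robot

A 6-joint arm with a two-finger parallel gripper is mounted at the origin on the work surface. World frame = base frame: x ahead of the robot, y to its left, z up, the work surface at z = 0. Lengths are in m, angles in rad, forces in N, time in s.
With the tool pointing down it reaches from about 0.35 to 0.975 m from the base axis. Payload 4.9 kg.
Tool frame: the origin (TCP) lies midway between the tips of the shut fingers; the grasp point (between the pads) lies 19 mm behind it; z points along the fingers, y is the direction in which the jaws open and shut (so a half turn about z gives the same grasp; the last joint's range is limited). The gripper opens to 85 mm and grips with 20 to 120 N. Pads are 22 mm wide; open, the fingers measure 114 mm over their backs; the gripper's body (76 mm by 85 mm) begins 54 mm behind the grasp point. The pads swing forward as they close: fully open they stand 13 mm farther back than shut.
Start: joints at [-1.296, 0.053, 1.613, -0, 1.476, -0.119], TCP at [0.24, -0.577, 0.231] pointing down, gripper open.
Joint ranges: [-3.01, 3.01], [-1.01, 2.22], [0.06, 2.58], [-1.02, 4.17], [0.09, 2.62], [-3.14, 3.14]. Speed limits (rad/s): [2.57, 2.57, 3.14, 3.14, 3.14, 3.14].

## Interface

Orientations are given as a rotation vector (axis times angle).
In Python, from station import ctrl gives the robot as it stands.
- The arm moves only by the tool apply_moves, never from a script. Its argument "rows" is a list of rows, each a list of 6 numbers: the shift along the tool's x, y, z in cm, then the turn, a rotation vector about the tool's x, y, z in units of 5 degrees (1.0 is 5 degrees). In form: [[x, y, z, rx, ry, rz], ...]. A call has 1 to 20 rows; each row is the pose to reach, as a shift and turn from the pose measured when the call began, along the tool's axes at that moment; what a row does not reach only later rows make up. A row lasts 1/10 s, in which the tool goes at most 50 mm and 8.59 degrees, less where a joint would pass 70% of its speed; a pose out of reach is approached as far as the arm can. A call with a gripper value outside its range is refused whole. "grip" is the closure, from 0 (fully open) to 1 (shut), set as the call begins (left out, the last holds). The fingers move at their own pace and stop on an object; "squeeze" is the grip in N (left out, the last holds). Time passes only in rows, so rows that repeat a pose let the fingers close. It gives the time, the measured TCP pose, the force and the opening at its end, in the units of the state.
- ctrl.get_obs(): the state, without advancing time (a new reading comes with each control period).
- ctrl.get_image(name): name is "scene" or "top" or "wrist"; returns a dict with "color" (400x640x3 uint8, blue, green, red), "mtx" (3x3 intrinsics, pixels), "rvec" (rotation vector, rad) and "tvec" (3), from world to camera coordinates, as OpenCV has them. Camera axes: x right, y down, z forward; pixel columns grow to the right and rows downward; lengths in m; the calibration is good to about 2 mm. A picture is of the moment at which its call begins. There is no depth.
- ctrl.finish_job(): hands the job in, once; it reports no verdict.
The state is a dict: "t": time; "q": joint angles; "dq": joint speeds; "effort": joint torques, N m; "tool_pos": TCP position; "tool_rot": TCP orientation; "contact_force": force on the tool from outside, world axes, zero at the start; "wrist_torque": the same for the moment, N m; "opening": finger opening in m.
Only numpy, scipy, OpenCV 4.12 (cv2) and the standard library are available. Lean on these libraries where they do the work, as an engineer would, in place of code of your own. Each camera call takes 0.05 s, during which the arm holds its last target.

## Working session

There is one attempt and no reset: what is moved stays moved. The work goes in short steps, Python scripts to look and compute and a tool call to move; the robot and the scene stay as the last step left them, time stands still between calls to the robot, and variables do not carry over. Pictures are saved under pics/ and viewed, and the job is handed in when it is done.

Besides the shell and the picture viewer there is one more tool, called after "Request:" by a JSON object that holds its "op" and its "data", one argument or row to a line. apply_moves: Moves the arm, as the interface text tells. Its arguments: {"type":"object","properties":{"rows":{"type":"array","items":{"type":"array","items":{"type":"number"}}},"grip":{"type":"number"},"squeeze":{"type":"number"}},"required":["rows"]}

```bash
ls; mkdir -p pics; python3 - <<'E'
from station import ctrl
import cv2,numpy as np
o=ctrl.get_obs();print(o)
for n in ["scene","top","wrist"]:
    r=ctrl.get_image(n);cv2.imwrite(f"pics/{n}0.png",r["color"]);np.savez(f"pics/{n}0.npz",**r)
    R=cv2.Rodrigues(np.array(r["rvec"],float))[0];print(n,np.array(r["mtx"]).tolist(),(-R.T@np.array(r["tvec"]).reshape(3)).round(3),R.round(3).tolist())
E
```

```text
pics
{'t': 0.0, 'q': array([-1.29598502e+00,  5.33528770e-02,  1.61427375e+00, -4.20115079e-05,
        1.47598327e+00, -1.19014389e-01]), 'dq': array([-0.00112975,  0.0030993 ,  0.00266373, -0.0008612 , -0.00081722,
       -0.00166881]), 'effort': array([ 1.62803288e-03, -3.93684518e+01, -3.70173132e+01, -7.60825259e-06,
        7.10872919e-03, -9.52325706e-06]), 'tool_pos': array([ 0.23964174, -0.57657039,  0.23007758]), 'tool_rot': array([-3.07891178e+00, -6.14243263e-01,  3.11874783e-04]), 'contact_force': array([ 1.17145001, -0.32192643, -0.42684399]), 'wrist_torque': array([ 0.0416852 ,  0.00574388, -0.03562997]), 'opening': 0.08563231656905983}
scene [[402.6366256304569, 0.0, 320.72317829632703], [0.0, 402.6366256304569, 194.57619947020652], [0.0, 0.0, 1.0]] [ 0.795 -0.504  0.733] [[0.874, 0.485, 0.011], [0.381, -0.673, -0.634], [-0.3, 0.558, -0.774]]
top [[367.8793799552984, 0.0, 317.19641374248164], [0.0, 367.8793799552984, 199.0341777877442], [0.0, 0.0, 1.0]] [ 0.493 -0.013  0.905] [[-0.007, -1.0, 0.001], [-0.998, 0.007, -0.055], [0.055, -0.002, -0.999]]
wrist [[350.8361985505962, 0.0, 315.18455907503767], [0.0, 350.8361985505962, 199.68980181332927], [0.0, 0.0, 1.0]] [ 0.316 -0.546  0.373] [[0.383, -0.924, -0.003], [-0.875, -0.364, 0.318], [-0.295, -0.119, -0.948]]
```

View pics/scene0.png

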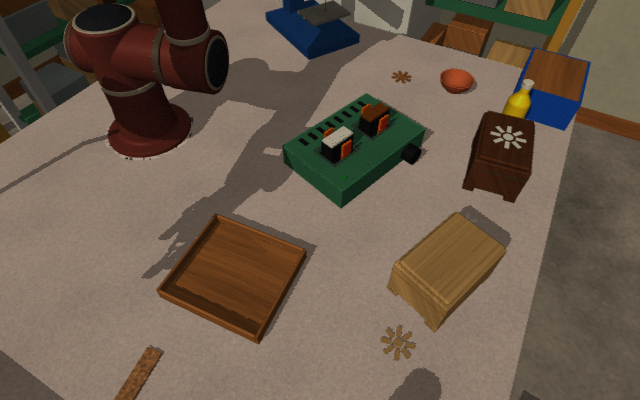

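View pics/top0.png

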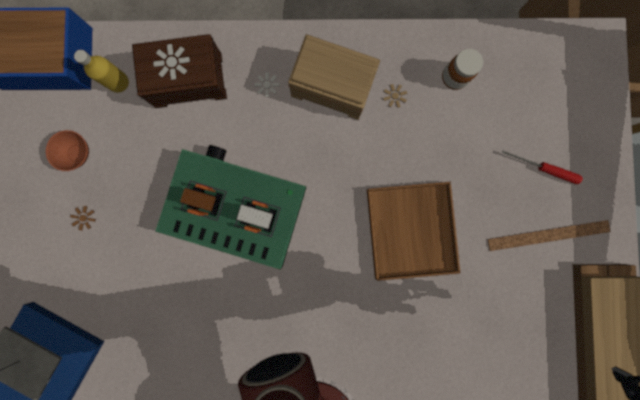

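View pics/wrist0.png

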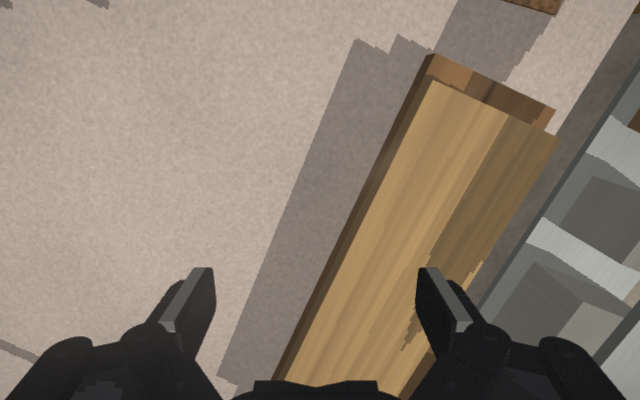

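The top view shows the brown filter near (200,200), the white one near (255,216), the box yawed a little, and the tray near (413,230). Next I measure them.

```bash
cat > h.py <<'E'
import cv2,numpy as np
def load(n):
    r=dict(np.load(f"pics/{n}.npz"));r["R"]=cv2.Rodrigues(r["rvec"].astype(float))[0];r["t"]=r["tvec"].reshape(3).astype(float);return r
def ray(r,uv):
    uv=np.atleast_2d(uv).astype(float);d=np.c_[(uv[:,0]-r["mtx"][0,2])/r["mtx"][0,0],(uv[:,1]-r["mtx"][1,2])/r["mtx"][1,1],np.ones(len(uv))]@r["R"]
    return -r["R"].T@r["t"],d
def plane(r,uv,z):
    c,d=ray(r,uv);return c+d*((z-c[2])/d[:,2])[:,None]
def tri(a,ua,b,ub):
    P=lambda r:r["mtx"]@np.c_[r["R"],r["t"]]
    X=cv2.triangulatePoints(P(a),P(b),np.array(ua,float).reshape(2,1),np.array(ub,float).reshape(2,1));return (X[:3]/X[3]).ravel()
def mask(r,lo,hi):
    return cv2.inRange(cv2.cvtColor(r["color"],cv2.COLOR_BGR2HSV),np.array(lo),np.array(hi))
def blobs(m,amin):
    n,l,s,c=cv2.connectedComponentsWithStats(m);return [(s[i].tolist(),c[i].round(1).tolist(),l==i) for i in range(1,n) if s[i,4]>=amin]
E
python3 - <<'E'
from h import *
for n in ["top0","scene0"]:
    r=load(n)
    for nm,lo,hi in [("green",(60,80,30),(90,255,255)),("orange",(3,190,110),(14,255,255)),("white",(0,0,150),(40,60,255)),("brown",(8,130,40),(20,255,150))]:
        m=mask(r,lo,hi)
        for s,c,l in blobs(m,15):
            if 150<c[0]<480 and 80<c[1]<330: print(n,nm,s,c, cv2.minAreaRect(np.argwhere(l)[:,::-1].astype(np.float32)))
    c=cv2.resize(r["color"][90:290,150:470] if n=="top0" else r["color"][80:210,270:440],None,fx=2.5 if n=="top0" else 4.6,fy=2.5 if n=="top0" else 4.6,interpolation=cv2.INTER_CUBIC);cv2.imwrite(f"pics/{n}_z.png",c)
E
```

```text
top0 green [157, 151, 148, 117, 8019] [231.8, 207.6] ((231.00172424316406, 207.6944122314453), (130.2188262939453, 87.30690002441406), 17.020524978637695)
top0 green [189, 183, 5, 6, 21] [191.4, 185.4] ((191.39999389648438, 185.3000030517578), (3.4785051345825195, 5.375871658325195), 18.43494987487793)
top0 green [204, 191, 20, 5, 38] [213.7, 192.4] ((213.5, 193.0), (19.0, 4.0), 0.0)
top0 green [244, 199, 7, 5, 19] [246.3, 200.9] ((246.37928771972656, 200.44827270507812), (3.713906764984131, 6.31364107131958), 68.19859313964844)
top0 green [183, 205, 5, 5, 16] [184.8, 206.8] ((184.5500030517578, 206.65003967285156), (3.4785051345825195, 4.427187919616699), 71.56504821777344)
top0 green [255, 206, 24, 7, 45] [267.9, 208.4] ((266.4440002441406, 207.8079833984375), (23.165666580200195, 4.829906940460205), 10.304845809936523)
top0 green [209, 212, 7, 6, 19] [211.8, 215.3] ((211.7000274658203, 215.10003662109375), (7.602630138397217, 3.130495071411133), 26.56505012512207)
top0 green [238, 222, 6, 5, 18] [240.1, 224.0] ((240.00001525878906, 224.00001525878906), (5.656853675842285, 2.828426
[... 4446 characters left out ...]
23.37308502197266), (8.156638145446777, 21.22480010986328), 15.255120277404785)
scene0 brown [324, 127, 10, 11, 56] [328.6, 131.9] ((328.34613037109375, 131.76922607421875), (4.992301940917969, 13.035454750061035), 56.3099365234375)
scene0 brown [340, 139, 12, 21, 77] [344.3, 149.4] ((345.3960266113281, 149.0395965576172), (9.552356719970703, 20.895780563354492), 5.710592269897461)
scene0 brown [387, 212, 119, 120, 7425] [445.1, 268.2] ((444.4357604980469, 266.0221862792969), (76.28709411621094, 110.57598876953125), 44.383941650390625)
scene0 brown [156, 214, 151, 130, 11149] [233.8, 276.5] ((231.32574462890625, 272.3235168457031), (120.40052032470703, 105.95112609863281), 25.70995330810547)
```

View pics/top0_z.png

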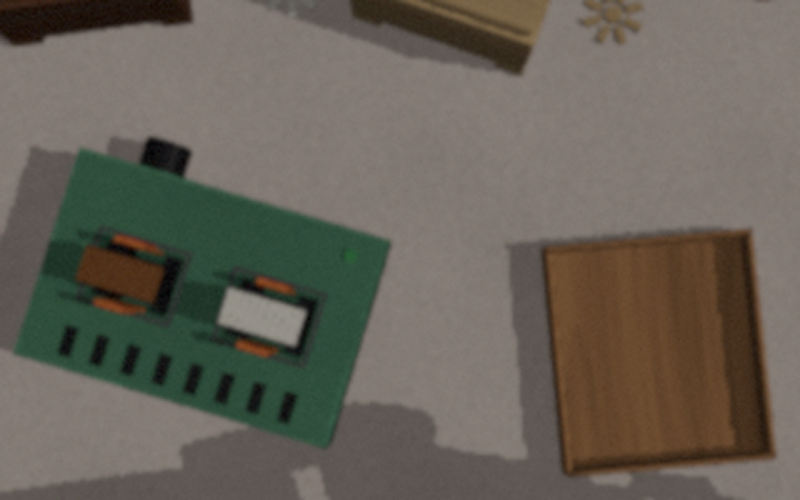

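View pics/scene0_z.png

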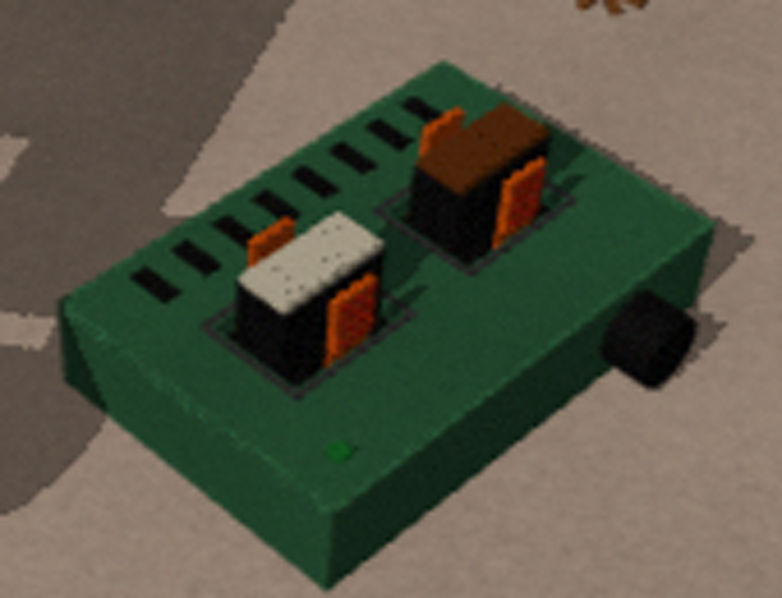

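```bash
python3 - <<'E'
from h import *
t=load("top0");s=load("scene0")
def orng(r,box):
    hsv=cv2.cvtColor(r["color"],cv2.COLOR_BGR2HSV);b,g,rr=[r["color"][...,i].astype(int) for i in range(3)]
    u0,v0,u1,v1=box
    sub=hsv[v0:v1,u0:u1].reshape(-1,3); k=sub[(sub[:,0]<22)&(sub[:,1]>140)]
    h=np.histogram(k[:,0],bins=range(0,24))[0];print(h)
    for hh in range(4,18):
        kk=k[k[:,0]==hh]
        if len(kk):print(hh,kk[:,1:].mean(0).round(),end=' ')
    print()
orng(t,(170,175,225,225));orng(s,(350,95,395,140))
# tray corners
for r in (t,):
    m=mask(r,(8,100,30),(20,255,180))
    b=[x for x in blobs(m,5000)][0]
    # by deck
# box deck corners
def quad(m,eps=0.02):
    c=max(cv2.findContours(m,cv2.RETR_EXTERNAL,cv2.CHAIN_APPROX_NONE)[0],key=cv2.contourArea)
    h=cv2.convexHull(c);return cv2.approxPolyDP(h,eps*cv2.arcLength(h,True),True)[:,0]
g=mask(t,(60,80,30),(90,255,255));q=quad(g);print("deck",q.tolist(),plane(t,q,.06).round(3).tolist())
m=mask(t,(8,90,25),(20,255,180));m[:,:350]=0;m[:, 470:]=0;m[:150]=0
q=quad(m);print("tray",q.tolist(),plane(t,q,.03).round(3).tolist())
E
```

```text
[  0   0   0   0   0   2   0   4   8  16  39  71 161 257  75  12   3   4
   0   0   0   0   0]
5 [162.  22.] 7 [148.  81.] 8 [180.  62.] 9 [172.  93.] 10 [182.  99.] 11 [178.  92.] 12 [171.  78.] 13 [174.  77.] 14 [175.  74.] 15 [177.  52.] 16 [153.  60.] 17 [166.  44.] 
[  2   0   7   7  10  10  11   5  10  26  68  95 160  63  10   6   1   4
   7   1   2   0   0]
4 [241.  81.] 5 [234.  76.] 6 [240.  79.] 7 [229.  84.] 8 [219.  62.] 9 [233.  79.] 10 [237. 108.] 11 [228.  92.] 12 [224.  72.] 13 [229.  65.] 14 [216.  56.] 15 [200.  80.] 16 [190.  71.] 17 [175.  36.] 
deck [[182, 151], [304, 187], [280, 267], [157, 230]] [[0.652, 0.298, 0.06], [0.567, 0.016, 0.06], [0.385, 0.071, 0.06], [0.47, 0.353, 0.06]]
tray [[449, 182], [459, 272], [378, 280], [367, 190]] [[0.579, -0.329, 0.03], [0.366, -0.347, 0.03], [0.349, -0.156, 0.03], [0.561, -0.133, 0.03]]
```

Deck centre comes out at about (0.519, 0.185) with yaw −16.8°, brown bay at about (0.537, 0.247), and tray at about (0.464, −0.241) with yaw about 5.5°. I'll move above the brown filter for wrist views.

Request:
{"op": "apply_moves", "data": {
  "rows": [
    [0,0,-4,0,0,0],
    [10,-11,-6,0,0,-1.7],
    [20,-22,-6,0,0,-3.4],
    [30,-33,-6,0,0,-5],
    [40,-44,-6,0,0,-6.8],
    [50,-55,-5,0,0,-8.5],
    [59,-64.7,-4,0,0,-10.1],
    [59,-64.7,-4,0,0,-10.1],
    [59,-64.7,-4,0,0,-10.1],
    [59,-64.7,-4,0,0,-10.1],
    [59,-64.7,-4,0,0,-10.1],
    [59,-64.7,-4,0,0,-10.1],
    [59,-64.7,-4,0,0,-10.1],
    [59,-64.7,-4,0,0,-10.1],
    [59,-64.7,-4,0,0,-10.1],
    [59,-64.7,-4,0,0,-10.1],
    [59,-64.7,-4,0,0,-10.1],
    [59,-64.7,-4,0,0,-10.1],
    [59,-64.7,-4,0,0,-10.1],
    [59,-64.7,-4,0,0,-10.1]
  ],
  "grip": 0
}}

```text
t: 2.15
tool_pos: [0.5362, 0.2499, 0.2703]
tool_rot: [-2.519, -1.874, 0.001]
contact_force: [0.3, -0.7, -1.2]
opening: 0.0858
```

```bash
cat > shot.py <<'E'
import sys
from station import ctrl
import cv2,numpy as np
for n,name in zip(sys.argv[1::2],sys.argv[2::2]):
    r=ctrl.get_image(n);cv2.imwrite(f"pics/{name}.png",r["color"]);np.savez(f"pics/{name}.npz",**r)
o=ctrl.get_obs();R=cv2.Rodrigues(np.array(o["tool_rot"]))[0];print(o["t"],o["tool_pos"].round(4),R.round(4).tolist(),o["contact_force"].round(1),o["opening"])
E
python3 shot.py wrist w1
```

```text
2.2 [0.536  0.2482 0.2705] [[0.289, 0.9573, -0.0022], [0.9573, -0.289, 0.0007], [0.0001, -0.0023, -1.0]] [ 0.1  0.4 -0.5] 0.08545354862331982
```

View pics/w1.png

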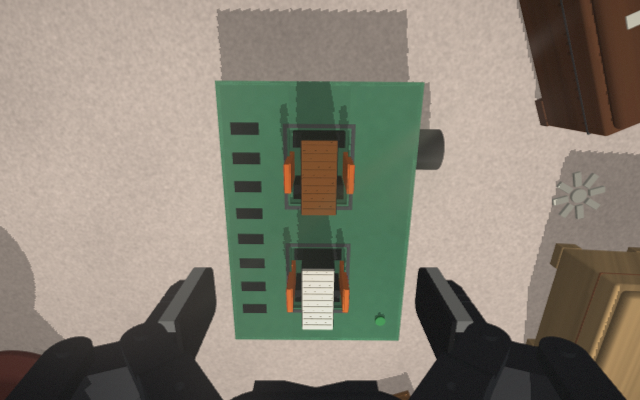

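The wrist view shows the brown filter centred at about (319,177) between its orange tabs at columns 284–354, and the white one at about (318,300). I take a second wrist view for height.

Request:
{"op": "apply_moves", "data": {
  "rows": [
    [-3,2,0,0,0,0],
    [-6,4,0,0,0,0],
    [-6,4,0,0,0,0],
    [-6,4,0,0,0,0],
    [-6,4,0,0,0,0]
  ]
}}

```text
t: 2.7
tool_pos: [0.5566, 0.179, 0.2705]
tool_rot: [-2.521, -1.871, 0.002]
contact_force: [-0.1, -0.6, -0.5]
opening: 0.0856
```

```bash
python3 shot.py wrist w2
```

```text
2.75 [0.5566 0.1794 0.2705] [[0.2889, 0.9574, -0.0022], [0.9574, -0.2889, 0.0009], [0.0003, -0.0024, -1.0]] [-0.8  0.2 -1.1] 0.0852589207500323
```

View pics/w2.png

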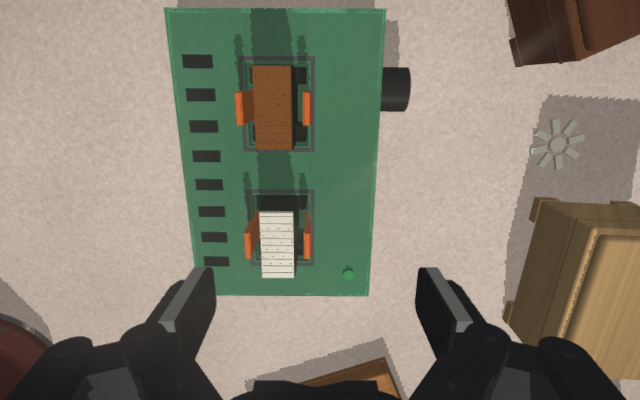

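```bash
python3 - <<'E'
from h import *
L={}
for n in ("w1","w2"):
    r=load(n)
    hsv=cv2.cvtColor(r["color"],cv2.COLOR_BGR2HSV)
    y,x=(177,319) if n=="w1" else (108,272)
    print(n,hsv[y,x],hsv[y-2,x-30 if n=="w1" else x-33],hsv[y,x+30])
    m=mask(r,(7,140,60),(16,235,140));m[250:]=0;m[:,420:]=0;m=cv2.morphologyEx(m,cv2.MORPH_OPEN,np.ones((9,9)))
    for s,c,l in blobs(m,300):
        rc=cv2.minAreaRect(np.argwhere(l)[:,::-1].astype(np.float32));print("brown",s,c,rc)
    o=mask(r,(3,200,140),(14,255,255));
    for s,c,l in blobs(o,40):
        if c[0]<420 and c[1]<330: print("orange",s,c,cv2.boxPoints(cv2.minAreaRect(np.argwhere(l)[:,::-1].astype(np.float32))).round(1).tolist())
    cv2.imwrite(f"pics/{n}_z.png",cv2.resize(r["color"][40:230,220:370],None,fx=3,fy=3,interpolation=cv2.INTER_CUBIC))
E
```

```text
w1 [ 13 157 109] [ 10 187 188] [ 11 185 187]
brown [302, 141, 35, 74, 2406] [318.2, 175.2] ((319.0, 177.5), (73.0, 34.0), 90.0)
w2 [ 13 165 124] [ 11 191 198] [ 19 110 109]
brown [242, 66, 50, 83, 3423] [269.9, 106.5] ((266.5, 107.0), (82.0, 49.0), 90.0)
```

View pics/w1_z.png

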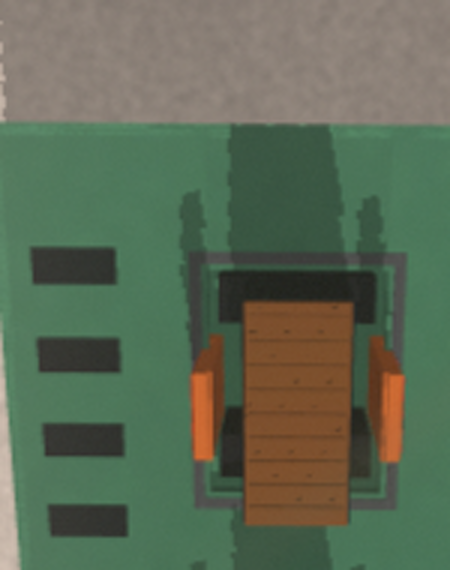

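View pics/w2_z.png

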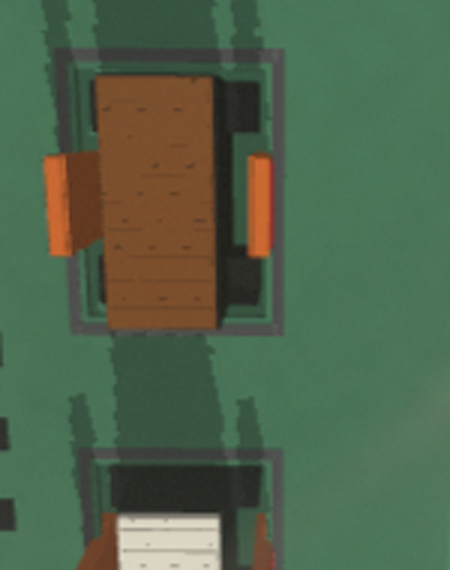

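```bash
python3 - <<'E'
from h import *
a,b=load("w1"),load("w2");t=load("top0");s=load("scene0")
# orange bright top faces by mask
for r,n in((a,"w1"),(b,"w2")):
    m=mask(r,(5,170,165),(15,255,255))
    L=[(st,c) for st,c,l in blobs(m,40) if c[0]<420 and c[1]<330];print(n,L)
f=lambda p:np.array(p)/3+[220,40]-0.33
A=[(243,302),(352,302),(349,525),(246,525)];B=[(95,76),(212,76),(218,328),(107,328)]
X=np.array([tri(a,f(p),b,f(q)) for p,q in zip(A,B)]);print("brown face",X.round(4).tolist(),X.mean(0).round(4))
print("plane .104 w1",plane(a,f(A),.104).mean(0).round(4),"w2",plane(b,f(B),.104).mean(0).round(4))
A=[(191,372),(214,372),(212,460),(195,460),(381,372),(403,372),(401,460),(383,460)]
B=[(45,155),(64,155),(70,256),(51,256),(248,155),(270,155),(272,256),(250,256)]
A=[np.mean(A[:4],0),np.mean(A[4:],0)];B=[np.mean(B[:4],0),np.mean(B[4:],0)]
T=np.array([tri(a,f(p),b,f(q)) for p,q in zip(A,B)]);print("tabs",T.round(4).tolist(),T.mean(0).round(4),np.linalg.norm(T[1]-T[0]),np.degrees(np.arctan2(*(T[1]-T[0])[1::-1])))
# deck corners in wrist views
for r,n in((a,"w1"),(b,"w2")):
    g=mask(r,(60,70,30),(90,255,255))
    c=max(cv2.findContours(g,cv2.RETR_EXTERNAL,cv2.CHAIN_APPROX_NONE)[0],key=cv2.contourArea);h=cv2.convexHull(c);q=cv2.approxPolyDP(h,.02*cv2.arcLength(h,True),True)[:,0]
    P=plane(r,q,.06);print(n,q.tolist(),P.round(3).tolist(),P.mean(0).round(4))
E
```

```text
w1 [([284, 165, 7, 28, 177], [287.1, 178.5]), ([347, 165, 7, 29, 155], [350.4, 177.9]), ([287, 289, 6, 23, 130], [289.5, 300.2]), ([343, 290, 6, 22, 113], [345.4, 300.4])]
w2 [([235, 93, 8, 32, 190], [238.5, 107.9]), ([303, 93, 7, 32, 207], [306.2, 108.3]), ([244, 233, 7, 25, 117], [247.1, 245.0]), ([304, 233, 6, 26, 145], [306.5, 245.4])]
brown face [[0.5336, 0.2855, 0.1028], [0.5644, 0.2762, 0.1021], [0.5446, 0.2094, 0.1038], [0.5137, 0.2191, 0.1053]] [0.5391 0.2476 0.1035]
plane .104 w1 [0.539  0.2476 0.104 ] w2 [0.5391 0.2475 0.104 ]
tabs [[0.5116, 0.2561, 0.1034], [0.5668, 0.2392, 0.1019]] [0.5392 0.2477 0.1027] 0.05771079977153044 -17.001220165826687
w1 [[216, 82], [423, 83], [397, 339], [236, 338]] [[0.469, 0.356, 0.06], [0.658, 0.298, 0.06], [0.57, 0.015, 0.06], [0.382, 0.072, 0.06]] [0.5196 0.1853 0.06  ]
w2 [[384, 9], [367, 295], [216, 294], [164, 8]] [[0.657, 0.299, 0.06], [0.57, 0.015, 0.06], [0.401, 0.067, 0.06], [0.469, 0.357, 0.06]] [0.5243 0.1844 0.06  ]
```

Brown filter top face triangulates to (0.539, 0.2476, 0.1035), yaw −17°, and the tab midpoint agrees. I descend around the tabs, with the TCP going to z ≈ 0.064.

Request:
{"op": "apply_moves", "data": {
  "rows": [
    [3,-1.8,0,0,0,0],
    [6,-3.6,0,0,0,0],
    [6,-3.6,3,0,0,0],
    [6,-3.6,7,0,0,0],
    [6,-3.6,11,0,0,0],
    [6,-3.6,13,0,0,0],
    [6,-3.6,13,0,0,0],
    [6,-3.6,13,0,0,0],
    [6,-3.6,13,0,0,0]
  ]
}}

```text
t: 3.65
tool_pos: [0.5405, 0.2481, 0.1432]
tool_rot: [-2.521, -1.874, -0.004]
contact_force: [0.6, 0.5, 0.7]
opening: 0.0853
```

```bash
python3 shot.py wrist w3 scene s3
```

```text
3.75 [0.5405 0.2479 0.1431] [[0.2887, 0.9574, 0.0017], [0.9574, -0.2887, 0.0022], [0.0026, 0.001, -1.0]] [-0.3 -0.2  0.7] 0.08496317771747199
```

View pics/w3.png

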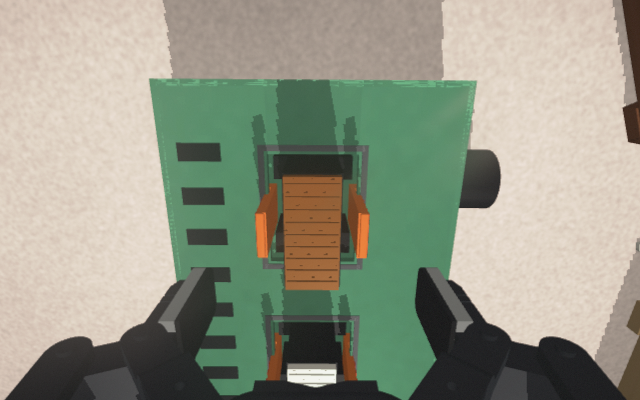

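The filter is centred at column 312, against a finger midpoint of 316, so I shift about −1.3 mm in tool y and go down.

Request:
{"op": "apply_moves", "data": {
  "rows": [
    [-0.1,-0.13,2,0,0,0],
    [-0.1,-0.13,4,0,0,0],
    [-0.1,-0.13,6,0,0,0],
    [-0.1,-0.13,7,0,0,0],
    [-0.1,-0.13,7.9,0,0,0],
    [-0.1,-0.13,7.9,0,0,0],
    [-0.1,-0.13,7.9,0,0,0],
    [-0.1,-0.13,7.9,0,0,0]
  ]
}}

```text
t: 4.55
tool_pos: [0.54, 0.2478, 0.0654]
tool_rot: [2.522, 1.874, 0.007]
contact_force: [-0.5, -0.6, -0.3]
opening: 0.0857
```

```bash
python3 shot.py scene s4
```

```text
4.6 [0.5399 0.2477 0.0653] [[0.2886, 0.9574, 0.0036], [0.9574, -0.2886, 0.0027], [0.0037, 0.0027, -1.0]] [-0.   0.   0.1] 0.08537244632295797
```

```bash
python3 -c "
import cv2;c=cv2.imread('pics/s4.png');cv2.imwrite('pics/s4z.png',cv2.resize(c[50:220,260:450],None,fx=3.4,fy=3.4,interpolation=2))"
```

```text
(no output)
```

View pics/s4z.png

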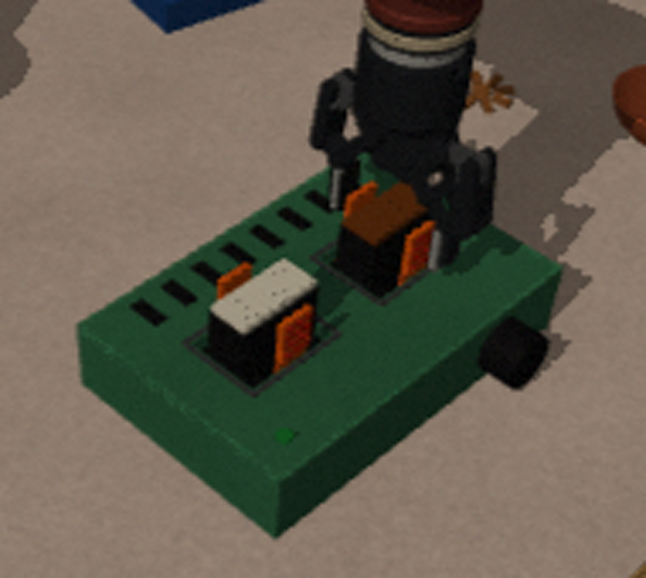

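```bash
python3 shot.py wrist w4; python3 - <<'E'
from h import *
s=load("s4")
R=np.array([[0.2886, 0.9574, 0.0036], [0.9574, -0.2886, 0.0027], [0.0037, 0.0027, -1.0]]);p=np.array([.5399,.2477,.0653])
for nm,o in [("tip+y inner",(0,.0425,-.013)),("tip+y -x edge",(-.011,.0425,-.013)),("+y outer -x",(-.011,.057,-.013)),("tip -y",(0,-.0425,-.013)),("filter top ctr",None)]:
    P=p+R@np.array(o) if o else np.array([.539,.2476,.104])
    uv=cv2.projectPoints(P.reshape(1,3),s["rvec"].astype(float),s["tvec"].astype(float),s["mtx"],None)[0].ravel();print(nm,((uv-[260,50])*3.4).round(0))
E
```

```text
4.65 [0.5397 0.2477 0.0651] [[0.2886, 0.9575, 0.0033], [0.9575, -0.2886, 0.0026], [0.0035, 0.0024, -1.0]] [-0.3  0.4  0.8] 0.08542885294031295
tip+y inner [434. 262.]
tip+y -x edge [424. 269.]
+y outer -x [440. 279.]
tip -y [346. 207.]
filter top ctr [392. 206.]
```

View pics/w4.png

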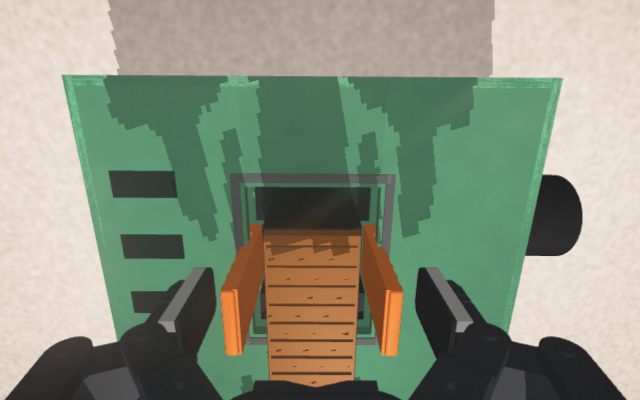

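```bash
python3 - <<'E'
from h import *
s=load("w4")
R=np.array([[0.2886, 0.9574, 0.0036], [0.9574, -0.2886, 0.0027], [0.0037, 0.0027, -1.0]]);p=np.array([.5397,.2477,.0651])
def pr(P): return cv2.projectPoints(np.array(P).reshape(-1,1,3),s["rvec"].astype(float),s["tvec"].astype(float),s["mtx"],None)[0].reshape(-1,2)
im=s["color"].copy()
for sg in(1,-1):
  q=[(-.011,sg*.0425,-.013),(.011,sg*.0425,-.013),(.011,sg*.0425,-.05),(-.011,sg*.0425,-.05)]
  cv2.polylines(im,[pr([p+R@np.array(o) for o in q]).round().astype(int)],True,(255,0,255),1)
c=np.array([.5391,.2476]);X=np.array([.9563,-.2924]);Y=np.array([.2924,.9563])
def q3(x,y,z):return np.r_[c+X*x+Y*y,z]
cv2.polylines(im,[pr([q3(-.017,-.036,.104),q3(.017,-.036,.104),q3(.017,.036,.104),q3(-.017,.036,.104)]).round().astype(int)],True,(255,255,0),1)
for sg in(1,-1):cv2.polylines(im,[pr([q3(sg*.032,-.014,.103),q3(sg*.032,.014,.103),q3(sg*.032,.014,.067),q3(sg*.032,-.014,.067)]).round().astype(int)],True,(255,255,255),1)
cv2.imwrite("pics/w4o.png",im)
E
```

```text
(no output)
```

View pics/w4o.png

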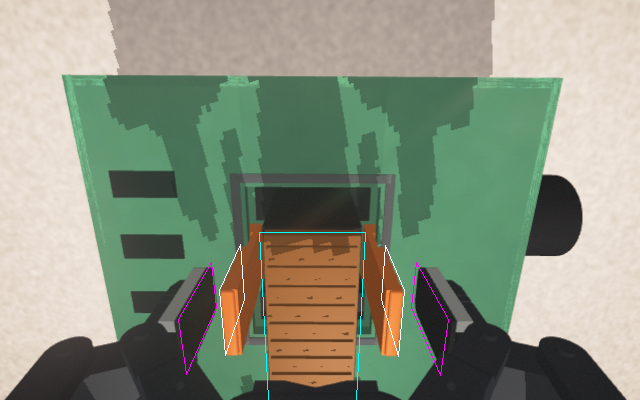

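The projected fingers straddle the tabs on both sides, at the right height and centred within about 1 mm. Closing now.

Request:
{"op": "apply_moves", "data": {
  "rows": [
    [0,-0.06,0,0,0,0],
    [0,-0.06,0,0,0,0],
    [0,-0.06,0,0,0,0],
    [0,-0.06,0,0,0,0],
    [0,-0.06,0,0,0,0],
    [0,-0.06,0,0,0,0],
    [0,-0.06,0,0,0,0],
    [0,-0.06,0,0,0,0],
    [0,-0.06,0,0,0,0],
    [0,-0.06,0,0,0,0],
    [0,-0.06,0,0,0,0],
    [0,-0.06,0,0,0,0]
  ],
  "grip": 1,
  "squeeze": 25
}}

```text
t: 5.85
tool_pos: [0.5397, 0.2484, 0.0671]
tool_rot: [-2.521, -1.873, -0.009]
contact_force: [-2.1, 0.3, 8.2]
opening: 0.0454
```

```bash
python3 shot.py wrist w5
```

```text
5.9 [0.5397 0.2484 0.0671] [[0.2886, 0.9575, 0.0043], [0.9575, -0.2886, 0.0036], [0.0047, 0.0031, -1.0]] [-3.3 -0.4  7.7] 0.04560309881358346
```

View pics/w5.png

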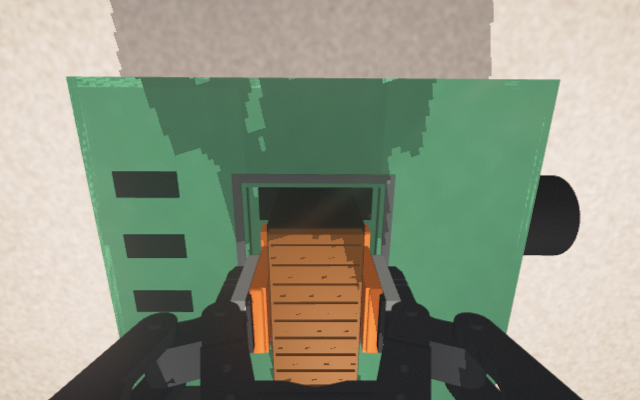

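Both tabs are visibly pressed in (opening 45 mm). Lifting.

Request:
{"op": "apply_moves", "data": {
  "rows": [
    [0,0,-0.3,0,0,0],
    [0,0,-0.8,0,0,0],
    [0,0,-1.5,0,0,0],
    [0,0,-2.3,0,0,0],
    [0,0,-3.1,0,0,0],
    [0,0,-4,0,0,0],
    [0,0,-5,0,0,0],
    [0,0,-6,0,0,0],
    [0,0,-7,0,0,0],
    [0,0,-8,0,0,0],
    [0,0,-9,0,0,0],
    [0,0,-10,0,0,0],
    [0,0,-11,0,0,0],
    [0,0,-12,0,0,0],
    [0,0,-12,0,0,0],
    [0,0,-12,0,0,0],
    [0,0,-12,0,0,0]
  ]
}}

```text
t: 7.6
tool_pos: [0.5388, 0.2478, 0.1864]
tool_rot: [-2.521, -1.873, -0.007]
contact_force: [0.6, -0.7, -3.2]
opening: 0.0449
```

```bash
python3 shot.py wrist w6 scene s6
```

```text
7.7 [0.5388 0.2478 0.1862] [[0.2886, 0.9575, 0.0029], [0.9575, -0.2886, 0.0032], [0.0039, 0.0018, -1.0]] [-0.7 -0.1 -0.9] 0.045091880624060755
```

View pics/w6.png

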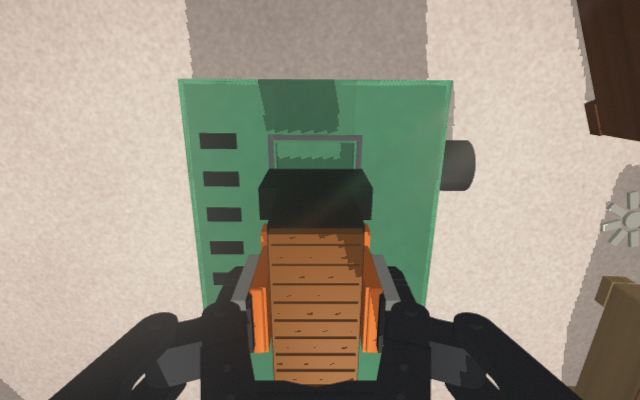

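View pics/s6.png

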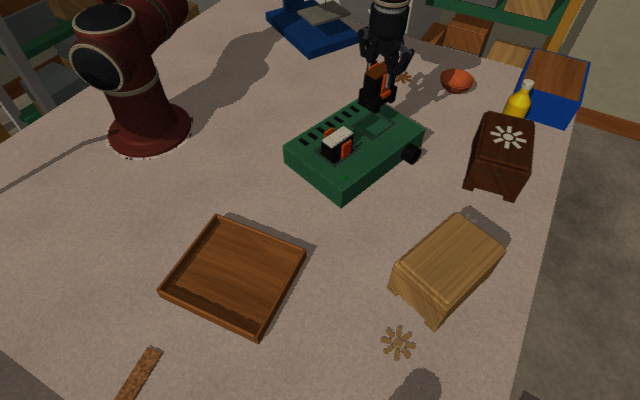

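The filter is held upright and clear of the box, and the white one is still seated. I carry it over to the tray.

Request:
{"op": "apply_moves", "data": {
  "rows": [
    [0,0,-1,0,0,0],
    [0,0,-3,0,0,0],
    [0,0,-5,0,0,0],
    [-1.5,0.2,-6,0,0,0],
    [-4,0.6,-6,0,0,0],
    [-7,1,-6,0,0,0],
    [-10,1.4,-6,0,0,0],
    [-13.5,1.9,-6,0,0,0],
    [-17,2.4,-6,0,0,0],
    [-20.5,2.9,-6,0,0,0],
    [-24,3.4,-6,0,0,0],
    [-27.5,3.9,-6,0,0,0],
    [-31,4.4,-6,0,0,0],
    [-34.5,4.9,-6,0,0,0],
    [-38,5.4,-6,0,0,0],
    [-41.5,5.9,-6,0,0,0],
    [-44.5,6.3,-6,0,0,0],
    [-47,6.7,-6,0,0,0],
    [-48.5,6.9,-6,0,0,0],
    [-49,7,-6,0,0,0]
  ]
}}

```text
t: 9.7
tool_pos: [0.4634, -0.243, 0.2443]
tool_rot: [-2.523, -1.87, -0.006]
contact_force: [-0.0, 0.8, -1.3]
opening: 0.0451
```

Request:
{"op": "apply_moves", "data": {
  "rows": [
    [0,0,0,0,0,0],
    [0,0,0,0,0,0],
    [0,0,0,0,0,0]
  ]
}}

```text
t: 10.0
tool_pos: [0.4636, -0.2421, 0.2444]
tool_rot: [-2.521, -1.872, -0.006]
contact_force: [-1.0, 0.0, -1.1]
opening: 0.0449
```

```bash
python3 shot.py wrist w7 scene s7 top t7
```

```text
10.15 [ 0.4636 -0.2423  0.2444] [[0.2895, 0.9572, 0.0024], [0.9572, -0.2895, 0.0034], [0.004, 0.0014, -1.0]] [-0.3 -0.6 -2.1] 0.04515373847688537
```

View pics/w7.png

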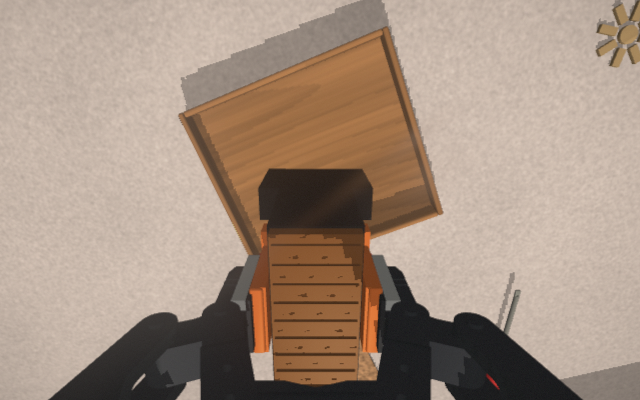

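View pics/s7.png

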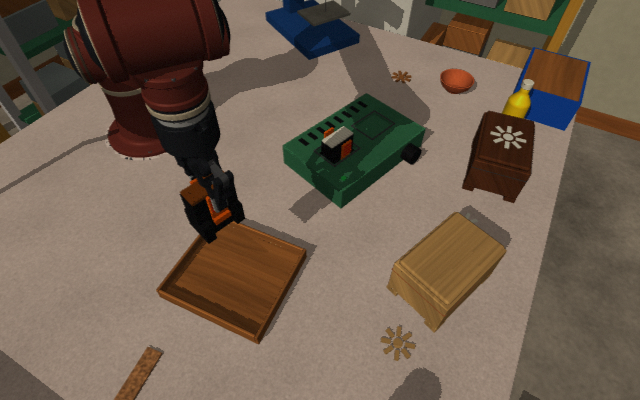

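```bash
python3 - <<'E'
from h import *
w=load("w7");t=load("top0");s=load("scene0")
print(plane(w,[(181,116),(387,29),(441,212)],.03).round(3).tolist())
# corners top: far-right(449,182) etc.; scene counterparts
for a,b in [((449,182),(264,339)),((367,190),(305,249)),((378,280),(219,215)),((459,272),(160,291))]:
    print(tri(t,a,s,b).round(3))
E
```

```text
[[0.351, -0.155, 0.03], [0.565, -0.138, 0.03], [0.58, -0.331, 0.03]]
[ 0.586 -0.33   0.019]
[ 0.562 -0.134  0.024]
[ 0.352 -0.154  0.025]
[ 0.367 -0.349  0.022]
```

The tray centre from three corners is about (0.4655, −0.243), so the tool is over it. Lowering.

Request:
{"op": "apply_moves", "data": {
  "rows": [
    [0,0,2,0,0,0],
    [0,0,4.5,0,0,0],
    [0,0,7,0,0,0],
    [0,0,9.5,0,0,0],
    [0,0,12,0,0,0],
    [0,0,14,0,0,0],
    [0,0,15.5,0,0,0],
    [0,0,16.5,0,0,0],
    [0,0,17,0,0,0],
    [0,0,17,0,0,0],
    [0,0,17,0,0,0]
  ]
}}

```text
t: 11.25
tool_pos: [0.4647, -0.2421, 0.0754]
tool_rot: [2.522, 1.872, 0.007]
contact_force: [-0.3, -0.8, -1.3]
opening: 0.045
```

Request:
{"op": "apply_moves", "data": {
  "rows": [
    [0,0,0.2,0,0,0],
    [0,0,0.4,0,0,0],
    [0,0,0.6,0,0,0],
    [0,0,0.8,0,0,0],
    [0,0,1.0,0,0,0],
    [0,0,1.0,0,0,0],
    [0,0,1.0,0,0,0]
  ]
}}

```text
t: 11.95
tool_pos: [0.4647, -0.2421, 0.0653]
tool_rot: [2.522, 1.873, 0.007]
contact_force: [-0.0, -0.0, -1.4]
opening: 0.0452
```

Request:
{"op": "apply_moves", "data": {
  "rows": [
    [0,0,0.1,0,0,0],
    [0,0,0.2,0,0,0],
    [0,0,0.3,0,0,0],
    [0,0,0.4,0,0,0],
    [0,0,0.4,0,0,0]
  ]
}}

```text
t: 12.45
tool_pos: [0.4647, -0.2421, 0.0613]
tool_rot: [2.522, 1.872, 0.007]
contact_force: [1.1, 0.4, -2.4]
opening: 0.0451
```

```bash
python3 shot.py scene s8; python3 -c "
import cv2;c=cv2.imread('pics/s8.png');cv2.imwrite('pics/s8z.png',cv2.resize(c[180:350,130:330],None,fx=3.4,fy=3.4,interpolation=2))"
```

```text
12.5 [ 0.4647 -0.2421  0.0613] [[0.2895, 0.9572, 0.0037], [0.9572, -0.2895, 0.0026], [0.0035, 0.0028, -1.0]] [ 0.6 -0.5 -1.7] 0.04491435963956683
```

View pics/s8z.png

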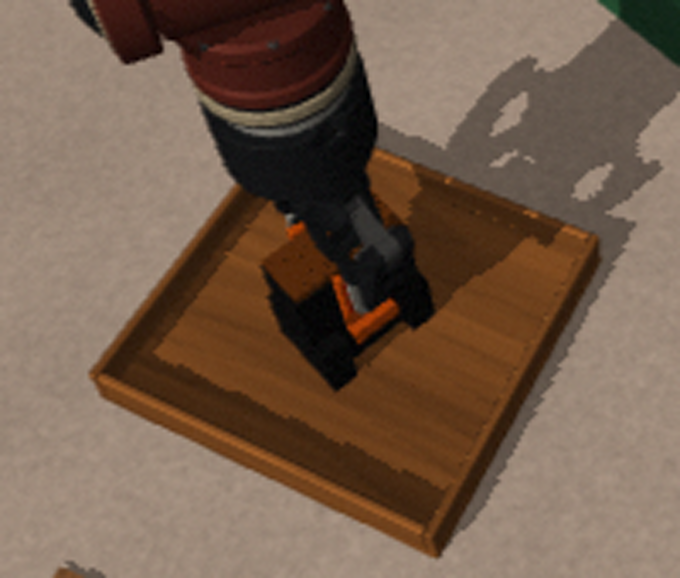

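It is nearly down, with no contact force yet. I continue in 1 mm steps.

Request:
{"op": "apply_moves", "data": {
  "rows": [
    [0,0,0.1,0,0,0],
    [0,0,0.2,0,0,0],
    [0,0,0.2,0,0,0]
  ]
}}

```text
t: 12.8
tool_pos: [0.4649, -0.2423, 0.0612]
tool_rot: [-2.522, -1.872, -0.006]
contact_force: [-6.1, 3.2, 9.4]
opening: 0.045
```

Contact is felt (9 N up) at the expected height. I hold briefly with the tabs pinched, then open.

Request:
{"op": "apply_moves", "data": {
  "rows": [
    [0,0,0,0,0,0],
    [0,0,0,0,0,0],
    [0,0,0,0,0,0]
  ]
}}

```text
t: 13.1
tool_pos: [0.4651, -0.2424, 0.0612]
tool_rot: [2.522, 1.873, 0.007]
contact_force: [0.3, -0.9, 0.3]
opening: 0.0449
```

Request:
{"op": "apply_moves", "data": {
  "rows": [
    [0,0,0,0,0,0],
    [0,0,0,0,0,0],
    [0,0,0,0,0,0],
    [0,0,0,0,0,0],
    [0,0,0,0,0,0],
    [0,0,0,0,0,0],
    [0,0,0,0,0,0],
    [0,0,0,0,0,0],
    [0,0,0,0,0,0],
    [0,0,0,0,0,0]
  ],
  "grip": 0
}}

```text
t: 14.1
tool_pos: [0.4651, -0.2424, 0.0612]
tool_rot: [2.522, 1.873, 0.007]
contact_force: [-0.8, -0.7, 0.3]
opening: 0.0856
```

```bash
python3 shot.py wrist w9
```

```text
14.15 [ 0.4651 -0.2424  0.0612] [[0.2893, 0.9572, 0.0035], [0.9572, -0.2893, 0.0024], [0.0033, 0.0026, -1.0]] [0.9 0.5 0.4] 0.0851571123164167
```

View pics/w9.png

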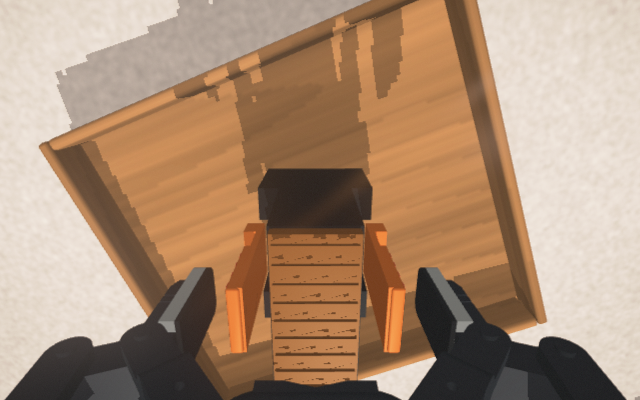

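The tabs have sprung out and both fingers are clear. Raising straight up.

Request:
{"op": "apply_moves", "data": {
  "rows": [
    [0,0,-1,0,0,0],
    [0,0,-3,0,0,0],
    [0,0,-6,0,0,0],
    [0,0,-10,0,0,0],
    [0,0,-14,0,0,0],
    [0,0,-18,0,0,0],
    [-4,0,-20,0,0,0],
    [-8,0,-20,0,0,0],
    [-8,0,-20,0,0,0],
    [-8,0,-20,0,0,0]
  ]
}}

```text
t: 15.15
tool_pos: [0.4409, -0.3198, 0.2613]
tool_rot: [-2.524, -1.871, -0.007]
contact_force: [0.3, 0.7, -0.3]
opening: 0.0852
```

```bash
python3 shot.py wrist w10 scene s10 top t10
```

```text
15.3 [ 0.4414 -0.3185  0.2606] [[0.2883, 0.9575, 0.003], [0.9575, -0.2883, 0.0032], [0.004, 0.002, -1.0]] [-0.  -0.3 -0.9] 0.08529178741634702
```

View pics/s10.png

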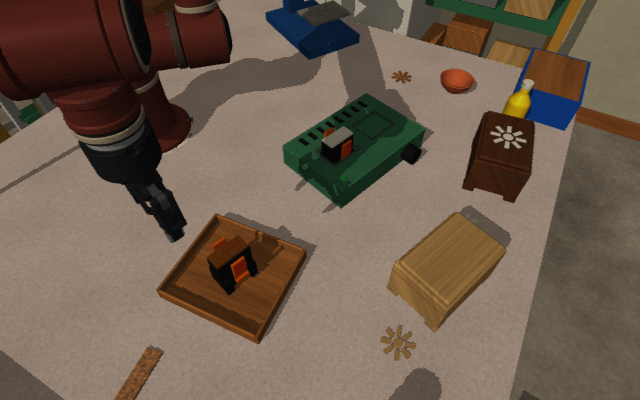

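View pics/w10.png

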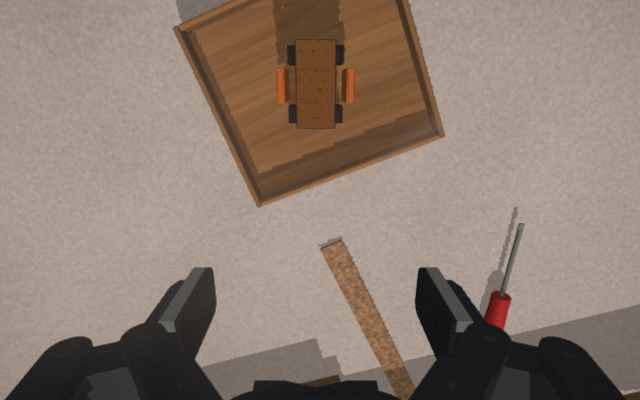

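View pics/t10.png

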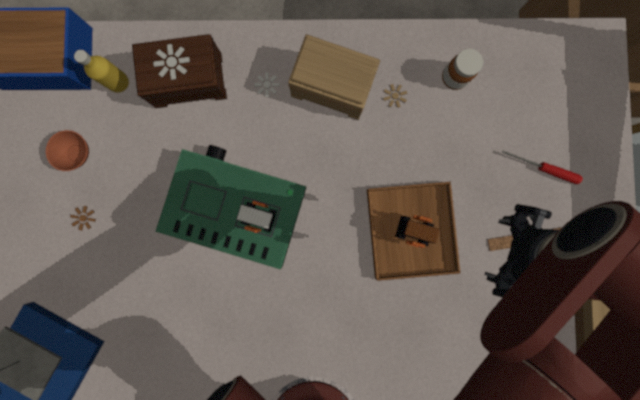

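The filter stands upright near the tray centre (wrist px (316,84), tabs out), and the white filter is unmoved in the top view at (255,216). One numeric check, then I hand in.

```bash
python3 - <<'E'
from h import *
w=load("w10");print(plane(w,[(295.5,39),(336.5,39),(336,128),(296,128)],.098).round(3).tolist(), plane(w,[(316,84)],.098).round(3))
for n in("top0","t10"):
    r=load(n);m=mask(r,(0,0,90),(40,70,255));m[:,:235]=0;m[:,280:]=0;m[:195]=0;m[240:]=0
    print(n,[(s,c) for s,c,l in blobs(m,50)])
from station import ctrl
print(ctrl.get_obs()["contact_force"]);print(ctrl.finish_job())
E
```

```text
[[0.46, -0.205, 0.098], [0.492, -0.215, 0.098], [0.472, -0.282, 0.098], [0.439, -0.272, 0.098]] [[ 0.466 -0.243  0.098]]
top0 [([237, 205, 35, 23, 507], [254.1, 216.2])]
t10 [([238, 206, 34, 22, 454], [254.3, 216.4])]
[-0.0364969  -0.27287791 -0.86621038]
the job is handed in; nothing more can be done
None
```

I unclipped the brown filter by pinching both tabs at 25 N, lifted it straight out and carried it to the tray. I lowered it until I felt about 9 N of floor contact. The tabs stayed pinched until it was down; then I released it, backed the gripper off and handed the job in at about 15.3 s of the 43 s allowed.

**Last checks:**
- **Brown filter:** it stands upright at about (0.466, −0.243), within a few millimetres of the tray centre I measured. Both tabs are visibly sprung out; I judged the tilt and tab positions from the images.
- **White filter:** it is unmoved in the top view, with a shift of about 0.3 px (under 1 mm).
- **Gripper:** it is clear, with contact force near zero.

**Disagreements:**
- **Scene camera against wrist camera:** the two differed by up to about 3 mm on where the filter stood. I trusted the wrist views, and the grasp bore them out.
- **Tray rim height:** two views gave 19–25 mm, against the stated 30 mm. I set the final height by contact force instead.

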